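# Hang the lift-off gate on the gas-cartridge cage

## Robot

A 7-joint arm with a two-finger parallel gripper is mounted at the origin on the work surface. World frame = base frame: x ahead of the robot, y to its left, z up, the work surface at z = 0. Lengths are in m, angles in degrees, forces in N, time in s.
With the tool pointing down it reaches from about 0.375 to 0.925 m from the base axis. Payload 3.1 kg.
Tool frame: the origin (TCP) lies midway between the tips of the shut fingers; the grasp point (between the pads) lies robot.grip_depth behind it (robot.grip_depth is the distance from the TCP to the grasp point, in m); z points along the fingers, x is the direction in which the jaws open and shut, and the axes are right-handed (so a half turn about z gives the same grasp; the last joint's range is limited). The gripper opens to 85 mm and grips with 20 to 120 N. Pads are 22 mm wide; open, the fingers measure 114 mm over their backs; the gripper's body (76 mm by 85 mm) begins 54 mm behind the grasp point. The pads swing forward as they close: fully open they stand 13 mm farther back than shut.
Start: joints at [-69.259, 21.939, 2.515, 91.553, -1.026, 66.532, -2.859], TCP at [0.288, 0.583, 0.231] pointing down, gripper open.
Joint ranges: [-149.38, 149.38], [-23.57, 123.04], [-84.95, 90], [0, 143.3], [-89.99, 269.99], [3.08, 112.72], [-163.45, 163.45]. Speed limits (degrees/s): [159.86, 159.86, 180, 180, 180, 180, 180].

## Interface

Orientations are given as [roll, pitch, yaw] about the fixed x, y, z axes, in that order (R = Rz(yaw) Ry(pitch) Rx(roll)).
In Python, from cell import robot, imaging gives the robot as it stands.
- The arm moves only by the tool carry_out, never from a script. Its argument "targets" is a list of rows, each an object of numbers: "claw": the opening, from 0 (shut) to 1 (fully open); "tx", "ty", "tz": the shift along the tool's x, y, z in mm; "ax", "ay", "az": the turn, a rotation vector about the tool's x, y, z in degrees. A call has 1 to 5 rows; each row is the pose to reach, as a shift and turn from the pose commanded when the call began, along the tool's axes at that moment; what a row does not reach only later rows make up. A row lasts 1/8 s, in which the tool goes at most 62.5 mm and 10.7 degrees, less where a joint would pass 70% of its speed; a pose out of reach is approached as far as the arm can. A call with a gripper value outside its range is refused whole. The fingers move at their own pace and stop on an object; "squeeze" is the grip in N (left out, the last holds). Time passes only in rows, so rows that repeat a pose let the fingers close. It gives the time, the measured TCP pose, the force and the opening at its end, in the units of the state.
- robot.state(): the state, without advancing time (a new reading comes with each control period).
- imaging.camera(name): name is "scene" or "top"; returns the picture (384x512x3 uint8, red, green, blue); there is no depth.
- imaging.calibration(name): a dict with "mtx" (3x3 intrinsics, pixels), "world_from_camera" (4x4, takes a point from camera to world coordinates). Camera axes: x right, y down, z forward; pixel columns grow to the right and rows downward; lengths in m; the calibration is good to about 2 mm. A picture is of the moment at which its call begins. calibration takes no time and is no camera call.
- robot.close_job(): hands the job in, once; it reports no verdict.
Trained networks look in the newest picture that a camera, given by its name, has taken for a name from the list of things; names that differ only in an ending like _2 or _b are one class to them, and where a whole thing is asked for, a point or a joint stands for the part that bears it (a point fixed in the world has none). Each returns a list of dicts, best first, with "confidence" (0 to 1); they miss things now and then, are a little off and sometimes report something else, mostly with a low value. They report only what shows in the picture. A call takes as long as a camera call. They do not tell look-alikes from the thing itself.
- imaging.search_frame(camera, name): "box" ([left, top, right, bottom] in pixels, round what is visible of it).
- imaging.place_of(camera, name): "at" ([column, row] in pixels: a listed point, or the origin of a listed thing).
The state is a dict: "t": time; "q": joint angles; "joint_velocities": joint speeds; "effort": joint torques, N m; "position": TCP position; "tcp_rot": TCP orientation; "contact_force": force on the tool from outside, world axes, zero at the start; "torque": the same for the moment, N m; "gripper_width": finger opening in m.
Only numpy, scipy, OpenCV 4.12 (cv2) and the standard library are available. Lean on these libraries where they do the work, as an engineer would, in place of code of your own. Each camera call takes 0.05 s, during which the arm holds its last target. There are 200 camera calls.

## Task

Lift the loose steel gate out of its slotted wooden stand and hang it on the gas-cartridge cage in a wide-open position, lowering it so that both knuckles drop over the two upright hinge pins together and sit fully home, then swing the gate shut against its stop and let go. The pins sit on eccentric adjusters and stand 5 mm off their usual place in an unknown direction, so find them by gentle feel: never force the gate against the cage (under 50 N at all times). Leave the cartridges in the cage upright and do not disturb the other things on the bench.

Things in the scene. Friction and masses are not known exactly. Their poses are not given: they have to be found in the camera images.
- gate: Loose steel gate, about 0.28 kg, upright in the stand's slot (lower 25 mm). Origin on its hinge axis (axis of its two knuckles), level with its lower edge; x runs along the gate to the free edge, z up, y through its thickness. Barred frame 10 mm thick (y -5..5), x = 26 to 188, z = 0 to 160 mm: bottom rail z 0..18, two stiles, five thin bars, solid top rail z 126..160. Centre of mass near x 96, z 87.
- gate_grip (a point): Place to grip the gate: in the solid top rail (34 mm tall, 10 mm thick, flat faces; pinch it from above across its thickness), at (97, 0, 146) mm of the gate, 14 mm below its top edge and above its centre of mass.
- knuckle_lower (a point): Centre of the underside of the gate's lower knuckle, at (0, 0, 20) mm of the gate. Both knuckles are tubes of 21 mm outer diameter, 11.2 mm bore, 20 mm high, open at both ends.
- knuckle_upper (a point): Centre of the underside of the gate's upper knuckle, at (0, 0, 114) mm of the gate, on the same axis.
- free_edge (a point): Point on the gate's free edge, at (188, 0, 100) mm of the gate, in the middle of its thickness.
- stand: Fixed wooden block 120 x 80 x 40 mm with a slot 12.6 mm wide along its x axis, slot floor at 15 mm; holds the gate upright at the start. Origin at the centre of its underside.
- cage: Fixed open-topped cage of dark steel bars, 140 (x) x 200 (y) x 164 mm high; origin at the centre of its underside; its open front faces -x. The front-left post (+y) carries the two hinge pins. Wide open, the hung gate's x axis points along the cage's -x (straight out); shut, along the cage's -y. Hung home, the gate's origin is at z = 20 mm.
- hinge_nominal (a point): Usual place of the lower pin's foot, top of its round foot, at (-98, 93, 40) mm of the cage. The real pins sit on eccentric feet: both together on one vertical axis, always 5 mm from it in an unknown direction (any, random, the same for both; firm): this reading does not show it. Pins: 8.5 mm diameter, 14 mm tall with 1 mm chamfer, so the lower tip is at z = 54 mm.
- hinge_nominal_upper (a point): Usual place of the upper pin's foot, at (-98, 93, 134) mm of the cage; its tip is at z = 148 mm. The pins stand on round flat feet (23 mm diameter round each pin) on lugs (arm from the post on the +x side), where the knuckle undersides rest when home. The lower knuckle must pass below the upper lug (underside at z = 125 mm) from the front, above the lower tip, before lowering.
- stop (a point): Centre of the face of the fixed stop lug on the cage's front-right post, at (-93, -77, 152) mm of the cage: the inner face of the shut gate's top rail rests on it.
- cartridge_a: Blue gas cartridge, 66 mm diameter, 104 mm high, upright and loose inside the cage; origin at the centre of its underside. Leave it.
- cartridge_b: Second such cartridge inside the cage. Leave it.
- oil: Grey jar 68 mm diameter, 150 mm high, bystander; origin at the centre of its underside.
- wrench: Steel wrench 190 mm long lying flat, bystander.
- brake_pad: Brake pad 100 x 50 x 16 mm lying flat, bystander.
- tie_rod: Steering rod end 330 mm long, lying, up to 62 mm high at one end, bystander.
Not all that is in view belongs to the job. Leave any orange look-alike of the gate alone.

How it is judged (in metres and radians):
On the way, in this order (a step that is already met when the one before it is completed fails the run):
1. the gate is lifted clear out of the stand (height (world z) of gate above 0.055 m), for 0.2 s.
2. both knuckles are fully home on the two pins with the gate still wide open (free edge at least 100 mm out in front of the hinge axis) (z of knuckle_lower in the frame of cage between 0.0365 and 0.0435 m and z of knuckle_upper in the frame of cage between 0.1305 and 0.1375 m and x of knuckle_lower in the frame of cage between -0.11 and -0.086 m and y of knuckle_lower in the frame of cage between 0.081 and 0.105 m and x of knuckle_upper in the frame of cage between -0.11 and -0.086 m and y of knuckle_upper in the frame of cage between 0.081 and 0.105 m and angle between gate's own z axis and vertical below 0.08 rad and x of free_edge in the frame of cage below -0.198 m), for 0.2 s.
At the end, for the whole second after the job is handed in: The gate hangs on both pins: each knuckle within 12 mm of the nominal axis in cage x and y, its underside within 3.5 mm of its foot top, tilt under 0.08 rad; it is shut: free edge within 10 mm of cage x = -98 mm, at the right-hand post; at rest and released (z of knuckle_lower in the frame of cage between 0.0365 and 0.0435 m and z of knuckle_upper in the frame of cage between 0.1305 and 0.1375 m and x of knuckle_lower in the frame of cage between -0.11 and -0.086 m and y of knuckle_lower in the frame of cage between 0.081 and 0.105 m and x of knuckle_upper in the frame of cage between -0.11 and -0.086 m and y of knuckle_upper in the frame of cage between 0.081 and 0.105 m and angle between gate's own z axis and vertical below 0.08 rad and x of free_edge in the frame of cage between -0.108 and -0.088 m and y of free_edge in the frame of cage below -0.06 m and linear speed of gate below 0.02 m/s and angular speed of gate below 0.1 rad/s and contact force between gate and the fingers below 0.5 N); the robot touches nothing.
It fails at once if the gate is forced against the cage or its pins: contact force over 50 N (contact force between gate and cage above 50 N).
It fails at once if a cartridge in the cage is tipped (over 0.35 rad) or shifted more than 40 mm (angle between any of cartridge_a, cartridge_b's own z axis and vertical above 0.35 rad or distance of any of cartridge_a, cartridge_b from where it was at the start of the episode above 0.04 m).
It fails at once if a bystander on the bench is moved more than 30 mm (distance of any of oil, wrench, brake_pad, tie_rod from where it was at the start of the episode above 0.03 m).
It also fails if it takes over 72 s, if anything falls off the work surface, if the arm or the gripper's body presses on something with over 40 N, if the wrist force passes 120 N, or if a joint passes its speed limit or range.

## Working session

There is one attempt and no reset: what is moved stays moved. The work goes in short steps, Python scripts to look and compute and a tool call to move; the robot and the scene stay as the last step left them, time stands still between calls to the robot, and variables do not carry over. Pictures are saved under pics/ and viewed, about 8 in all and at most 12, crops included, and the job is handed in when it is done.

Besides the shell and the picture viewer there is one more tool, called after "Request:" by a JSON object that holds its "op" and its "data", one argument or row to a line. carry_out: Moves the arm, as the interface text tells. Its arguments: {"type":"object","properties":{"targets":{"type":"array","items":{"type":"object","properties":{"claw":{"type":"number"},"tx":{"type":"number"},"ty":{"type":"number"},"tz":{"type":"number"},"ax":{"type":"number"},"ay":{"type":"number"},"az":{"type":"number"}}}},"squeeze":{"type":"number"}},"required":["targets"]}

```bash
mkdir -p pics; ls; python3 - <<'E'
from cell import robot, imaging
import cv2,numpy as np
print(robot.state(), robot.grip_depth)
for c in("scene","top"):
    im=imaging.camera(c); cv2.imwrite(f"pics/{c}0.png",im[...,::-1])
    k=imaging.calibration(c); print(c,np.round(k["mtx"],1).tolist(),np.round(k["world_from_camera"],4).tolist())
    for n in("gate","gate_grip","knuckle_upper","knuckle_lower","free_edge","stand","cage","hinge_nominal_upper","hinge_nominal","stop"):
        print(n,[(np.round(d["at"],1).tolist(),round(d["confidence"],2)) for d in imaging.place_of(c,n)][:3])
E
```

```text
pics
{'t': 0.0, 'q': array([-69.25869209,  21.99505546,   2.50933435,  91.65075078,
        -1.02508916,  66.53080355,  -2.86222966]), 'joint_velocities': array([-0.14560043, -0.02256193,  0.03314603, -0.04358772, -0.06795797,
       -0.04960211,  0.02990593]), 'effort': array([ 8.60087275e-04, -4.33458996e+01,  1.02484602e+00, -2.49511260e+01,
        1.05754970e-02,  1.12769436e-02,  6.63220433e-06]), 'position': array([0.28801462, 0.58163846, 0.22983806]), 'tcp_rot': array([1.79991927e+02, 1.53947234e-01, 6.36587339e+01]), 'contact_force': array([-0.22963502, -0.37888011, -0.22910088]), 'torque': array([-0.00026526,  0.02165724,  0.01498134]), 'gripper_width': 0.08527089173460894} 0.0187
scene [[387.4, 0.0, 254.3], [0.0, 387.4, 200.2], [0.0, 0.0, 1.0]] [[0.3422, 0.7634, -0.5478, 1.1871], [0.9396, -0.28, 0.1967, -0.2708], [-0.0032, -0.5821, -0.8131, 1.1518], [0.0, 0.0, 0.0, 1.0]]
gate [([351.8, 222.5], 0.73), ([293.6, 146.2], 0.61)]
gate_grip [([349.4, 178.6], 0.84), ([315.1, 132.4], 0.8), ([258.7, 268.6], 0.41)]
knuckle_upper [([363.1, 201.8], 0.95), ([296.5, 123.0], 0.84)]
knuckl
[... 427 characters left out ...]
0786, 0.3575], [-0.9999, 0.017, -0.0017, -0.0252], [0.0004, -0.0786, -0.9969, 1.7036], [0.0, 0.0, 0.0, 1.0]]
gate [([158.0, 157.9], 0.73), ([166.6, 276.2], 0.61)]
gate_grip [([149.2, 179.3], 0.73), ([153.2, 248.8], 0.61), ([241.6, 161.8], 0.42)]
knuckle_upper [([163.6, 276.3], 0.79), ([152.4, 150.8], 0.58)]
knuckle_lower [([157.2, 154.9], 0.97), ([347.4, 176.2], 0.44), ([271.3, 147.1], 0.18)]
free_edge [([154.6, 205.4], 0.9), ([151.1, 175.2], 0.65), ([152.2, 222.5], 0.59)]
stand [([162.7, 184.0], 0.94), ([389.1, 187.8], 0.73)]
cage [([273.3, 145.0], 0.76)]
hinge_nominal_upper [([239.8, 164.6], 0.61), ([104.5, 184.9], 0.55)]
hinge_nominal [([241.6, 165.0], 0.96)]
stop [([292.1, 169.7], 0.83)]
```

```bash
python3 - <<'E'
import cv2
a=cv2.imread("pics/scene0.png");b=cv2.imread("pics/top0.png")
cv2.imwrite("pics/s1.png",cv2.resize(a[90:330,130:450],(800,600),interpolation=cv2.INTER_CUBIC))
cv2.imwrite("pics/t1.png",cv2.resize(b[90:300,100:380],(800,600),interpolation=cv2.INTER_CUBIC))
E
```

```text
(no output)
```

View pics/s1.png

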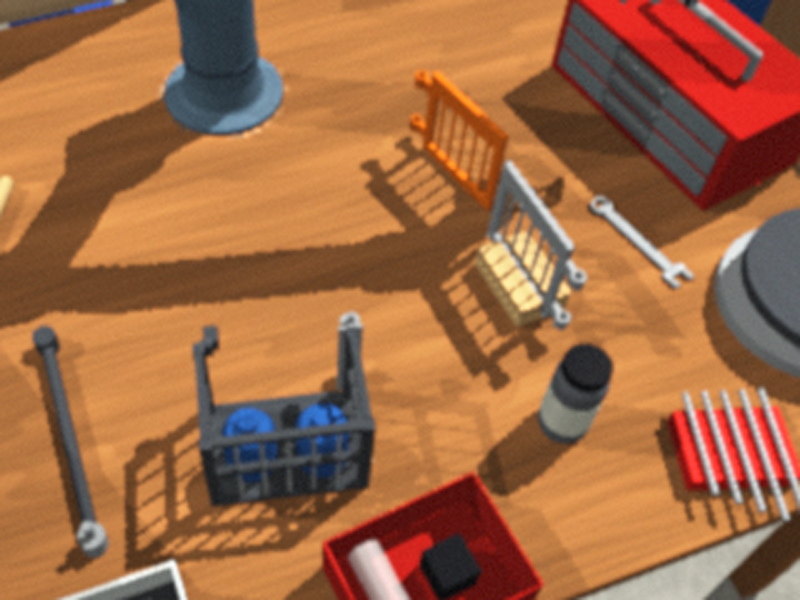

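View pics/t1.png

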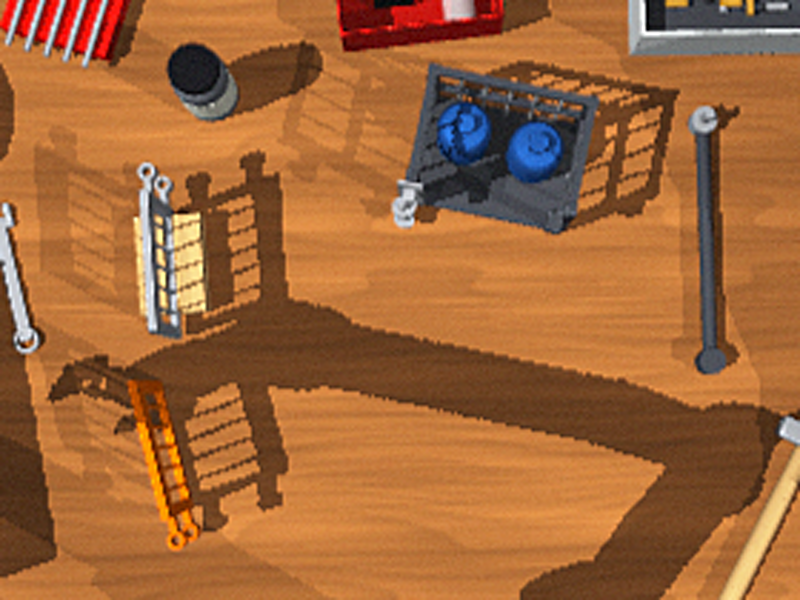

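```bash
cat > h.py <<'E'
from cell import robot, imaging
import cv2,numpy as np
from scipy.optimize import least_squares
K={c:imaging.calibration(c) for c in("scene","top")}
def proj(c,P):
    M=np.linalg.inv(K[c]["world_from_camera"]);p=np.atleast_2d(P)@M[:3,:3].T+M[:3,3]
    p=p@K[c]["mtx"].T;return p[:,:2]/p[:,2:]
def pose(v,z,P):
    c,s=np.cos(v[2]),np.sin(v[2]);P=np.atleast_2d(P)
    return np.c_[v[0]+c*P[:,0]-s*P[:,1],v[1]+s*P[:,0]+c*P[:,1],P[:,2]+z]
def fit(obs,z,v0):  # obs: list (cam, P, px)
    r=lambda v:np.ravel([proj(c,pose(v,z,P))[0]-px for c,P,px in obs])
    s=least_squares(r,v0,loss="soft_l1");return s.x,r(s.x).reshape(-1,2).round(1)
G=dict(gate_grip=(.097,0,.146),knuckle_upper=(0,0,.114),knuckle_lower=(0,0,.02),free_edge=(.188,0,.1))
C=dict(cage=(0,0,0),hinge_nominal=(-.098,.093,.04),hinge_nominal_upper=(-.098,.093,.134),stop=(-.093,-.077,.152))
E
python3 - <<'E'
from h import *
t=lambda x,y:(100+x*.35,90+y*.35); s=lambda x,y:(130+x*.4,90+y*.4)
S,T="scene","top"
g=[(S,G["gate_grip"],(349.4,178.6)),(S,G["knuckle_upper"],(363.1,201.8)),(S,G["knuckle_lower"],(356.6,222.9)),(S,G["free_edge"],(330.3,154.1+8)),
(T,(0,0,.134),t(147,171)),(T,(0,0,.04),t(163,185)),(T,(.097,0,.16),t(149,258)),(T,(.188,0,.16),t(153,333)),(T,(.026,0,.16),t(145,188))]
vg,r=fit(g,.015,[.45,.18,3.1]);print(vg,np.degrees(vg[2]),r.tolist())
c=[(T,(.07,.1,.164),t(432,65)),(T,(.07,-.1,.164),t(598,97)),(T,C["hinge_nominal"],(241.6,165)),(T,C["stop"],(292.1,169.7)),(T,C["cage"],(273.3,145)),(S,C["cage"],(243.5,267.7)),(S,C["hinge_nominal"],(270.2,233.2)),(S,C["stop"],(212.3,221.3))]
vc,r=fit(c,0,[.5,-.05,0]);print(vc,np.degrees(vc[2]),r.tolist())
np.save("v.npy",[vg,vc])
# overlay
out=[]
for cam,f,(x0,y0,w,h) in((S,"scene0",(180,140,200,180)),(T,"top0",(130,100,200,180))):
    k=4;im=cv2.imread(f"pics/{f}.png")[y0:y0+h,x0:x0+w];im=cv2.resize(im,None,fx=k,fy=k,interpolation=cv2.INTER_CUBIC)
    def line(v,z,pts,col):
        p=((proj(cam,pose(v,z,pts))-[x0,y0]+.5)*k).astype(int);cv2.polylines(im,[p],False,col,1)
    for y in(-.005,.005): line(vg,.015,[(.026,y,0),(.188,y,0),(.188,y,.16),(.026,y,.16),(.026,y,0)],(0,0,255))
    a=np.linspace(0,6.3,20)
    for z in(.02,.04,.114,.134): line(vg,.015,np.c_[.0105*np.cos(a),.0105*np.sin(a),0*a+z],(0,255,0))
    for z in(0,.164): line(vc,0,[(-.07,-.1,z),(.07,-.1,z),(.07,.1,z),(-.07,.1,z),(-.07,-.1,z)],(0,0,255))
    for z in(.04,.134): line(vc,0,np.c_[-.098+.0115*np.cos(a),.093+.0115*np.sin(a),0*a+z],(0,255,0))
    line(vc,0,[(-.098,.093,.0),(-.098,.093,.148)],(255,255,0))
    line(vc,0,[(-.093,-.085,.152),(-.093,-.069,.152)],(255,255,0))
    cv2.imwrite(f"pics/ov_{cam}.png",im[:600])
E
```

```text
[0.62493415 0.29307781 3.20342442] 183.54269908146858 [[-3.5, -3.5], [-3.3, 0.9], [-2.8, -4.3], [-0.5, 2.9], [-0.5, -0.3], [-0.6, -0.7], [-1.0, -2.3], [-0.6, -0.4], [-0.9, 0.3]]
[ 0.6550209  -0.11683007 -0.24062552] -13.786826861896603 [[-0.7, -2.5], [0.9, -0.3], [0.2, 0.4], [0.2, 1.1], [-0.1, 1.3], [0.4, 0.5], [-1.5, 0.1], [2.4, -0.1]]
```

View pics/ov_scene.png

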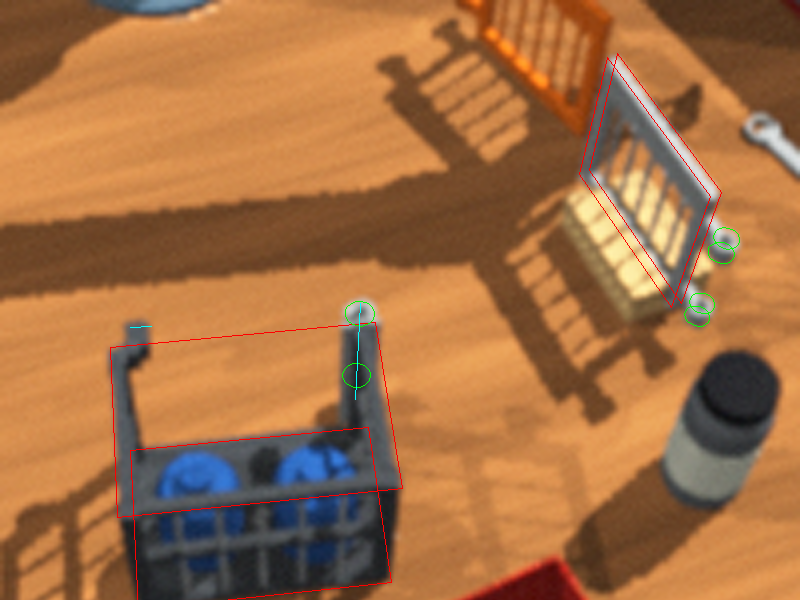

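View pics/ov_top.png

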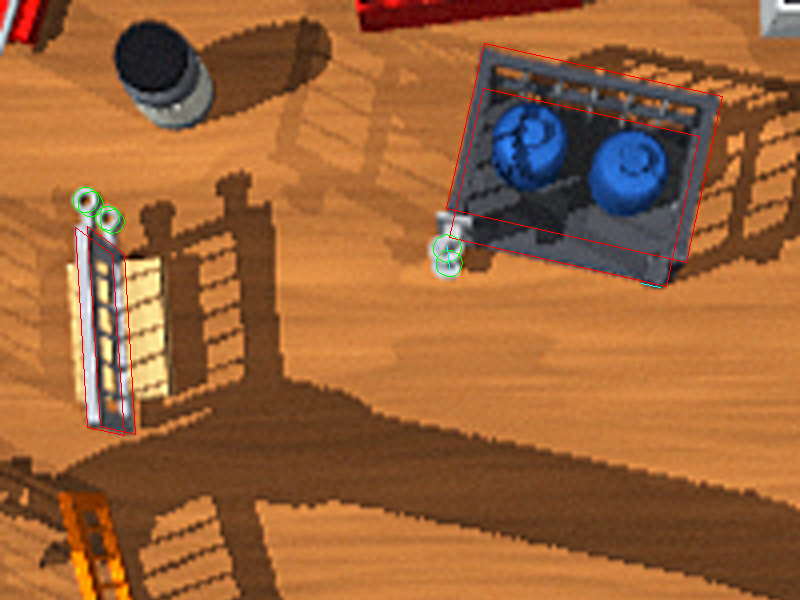

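```bash
cat >> h.py <<'E'
from scipy.spatial.transform import Rotation as R
def rel(p,yaw,p0=None,y0=None):
    "shift/turn from the pose p0,y0 (default: measured) to tool-down TCP p, yaw"
    s=robot.state();p0=s["position"] if p0 is None else p0
    y0=s["tcp_rot"][2] if y0 is None else y0
    R0=R.from_euler("xyz",[180,0,y0],degrees=True);d=R0.inv().apply(np.array(p)-p0)*1000
    print("shift",d.round(1),"az",round((y0-yaw+180)%360-180,1))
def gripof(v,z=.015): return pose(v,z,[(.097,0,.146)])[0]
E
python3 - <<'E'
from h import *
vg,vc=np.load("v.npy");print(gripof(vg),pose(vc,0,list(C.values())))
rel([.528,.287,.26],-86.5,[.288,.583,.231],63.66)
E
```

```text
[0.52811951 0.28708395 0.161     ] [[ 0.6550209  -0.11683007  0.        ]
 [ 0.58200722 -0.00315509  0.04      ]
 [ 0.58200722 -0.00315509  0.134     ]
 [ 0.54635043 -0.16944878  0.152     ]]
shift [-158.8  346.4  -29. ] az 150.2
```

Request:
{"op": "carry_out", "data": {
  "targets": [
    {"tx": -10,"ty": 23,"tz": -10,"az": 10,"claw": 1},
    {"tx": -21,"ty": 46,"tz": -29,"az": 20,"claw": 1},
    {"tx": -32,"ty": 70,"tz": -29,"az": 30,"claw": 1},
    {"tx": -42,"ty": 93,"tz": -29,"az": 40,"claw": 1},
    {"tx": -53,"ty": 116,"tz": -29,"az": 50,"claw": 1}
  ],
  "squeeze": 40
}}

```text
validation failed for argument at $.ta...
```

```bash
python3 - <<'E'
from h import *
s=robot.state();print(s["position"],s["tcp_rot"],s["q"].round(0))
rel([.528,.287,.26],-86.5)
E
```

```text
[0.28841833 0.58250752 0.23126102] [-1.79996301e+02  1.98530436e-03  6.36569228e+01] [-69.  22.   3.  92.  -1.  67.  -3.]
shift [-158.5  345.8  -28.7] az 150.2
```

Request:
{"op": "carry_out", "data": {
  "targets": [
    {"tx": -10,"ty": 23,"tz": -10,"ax": 0,"ay": 0,"az": 10,"claw": 1},
    {"tx": -21,"ty": 46,"tz": -29,"ax": 0,"ay": 0,"az": 20,"claw": 1},
    {"tx": -32,"ty": 70,"tz": -29,"ax": 0,"ay": 0,"az": 30,"claw": 1},
    {"tx": -42,"ty": 93,"tz": -29,"ax": 0,"ay": 0,"az": 40,"claw": 1},
    {"tx": -53,"ty": 116,"tz": -29,"ax": 0,"ay": 0,"az": 50,"claw": 1}
  ],
  "squeeze": 40
}}

```text
t: 1.72
position: [0.3694, 0.483, 0.2605]
tcp_rot: [-180.0, -0.0, 13.3]
contact_force: [0.5, -0.2, 0.5]
gripper_width: 0.0856
```

```bash
python3 - <<'E'
from h import *
s=robot.state();print(s["position"],s["tcp_rot"],s["q"].round(0))
rel([.528,.287,.26],-86.5)
E
```

```text
[0.36937436 0.48296745 0.26047144] [-1.79978011e+02 -1.25014145e-02  1.33298883e+01] [-67.  16.  13.  96.  -4.  68. -40.]
shift [109.2 227.3   0.5] az 99.8
```

Request:
{"op": "carry_out", "data": {
  "targets": [
    {"tx": 11,"ty": 23,"tz": 0,"ax": 0,"ay": 0,"az": 10,"claw": 1},
    {"tx": 22,"ty": 46,"tz": 0,"ax": 0,"ay": 0,"az": 20,"claw": 1},
    {"tx": 33,"ty": 70,"tz": 0,"ax": 0,"ay": 0,"az": 30,"claw": 1},
    {"tx": 44,"ty": 93,"tz": 0,"ax": 0,"ay": 0,"az": 40,"claw": 1},
    {"tx": 55,"ty": 114,"tz": 0,"ax": 0,"ay": 0,"az": 50,"claw": 1}
  ]
}}

```text
t: 2.35
position: [0.4498, 0.3849, 0.2604]
tcp_rot: [-180.0, 0.0, -36.7]
contact_force: [0.4, 0.1, -0.3]
gripper_width: 0.0855
```

```bash
python3 - <<'E'
from h import *
rel([.528,.287,.26],-86.5)
E
```

```text
shift [121.2  31.8   0.4] az 49.8
```

Request:
{"op": "carry_out", "data": {
  "targets": [
    {"tx": 25,"ty": 6,"tz": 0,"ax": 0,"ay": 0,"az": 10,"claw": 1},
    {"tx": 50,"ty": 13,"tz": 0,"ax": 0,"ay": 0,"az": 20,"claw": 1},
    {"tx": 75,"ty": 19,"tz": 0,"ax": 0,"ay": 0,"az": 30,"claw": 1},
    {"tx": 100,"ty": 26,"tz": 0,"ax": 0,"ay": 0,"az": 40,"claw": 1},
    {"tx": 121,"ty": 32,"tz": 0,"ax": 0,"ay": 0,"az": 49.8,"claw": 1}
  ]
}}

```text
t: 2.98
position: [0.5284, 0.2873, 0.2605]
tcp_rot: [-180.0, 0.0, -86.5]
contact_force: [-0.2, -0.4, 0.0]
gripper_width: 0.0854
```

Request:
{"op": "carry_out", "data": {
  "targets": [
    {"tx": 0,"ty": 0,"tz": 30,"ax": 0,"ay": 0,"az": 0,"claw": 0.6},
    {"tx": 0,"ty": 0,"tz": 60,"ax": 0,"ay": 0,"az": 0,"claw": 0.6},
    {"tx": 0,"ty": 0,"tz": 60,"ax": 0,"ay": 0,"az": 0,"claw": 0.6}
  ]
}}

```text
t: 3.35
position: [0.5255, 0.2874, 0.1977]
tcp_rot: [179.7, -0.2, -86.1]
contact_force: [0.1, 0.3, 0.4]
gripper_width: 0.0511
```

```bash
python3 - <<'E'
from h import *
s=robot.state();print(s["position"],s["tcp_rot"],s["q"].round(0),s["contact_force"])
vg,vc=np.load("v.npy");rel([.528,.287,.142],-86.5)
for c in("scene","top"):
    im=imaging.camera(c);u,v=proj(c,[.528,.287,.17])[0].astype(int)
    cv2.imwrite(f"pics/{c}1.png",im[...,::-1])
a=cv2.imread("pics/scene1.png");b=cv2.imread("pics/top1.png")
f=lambda c,im:(lambda u,v:cv2.resize(im[v-60:v+60,u-50:u+50],None,fx=4,fy=4,interpolation=cv2.INTER_CUBIC))(*proj(c,[.528,.287,.16])[0].astype(int))
cv2.imwrite("pics/m1.png",np.hstack([f("scene",a),f("top",b)]))
E
```

```text
[0.52553777 0.2874156  0.19767007] [ 1.79697065e+02 -1.77887921e-01 -8.61266591e+01] [ -60.   21.   33.  102.  -13.   62. -108.] [0.1361117  0.30027595 0.38748172]
shift [ 0.6 -2.4 55.7] az 0.4
```

View pics/m1.png

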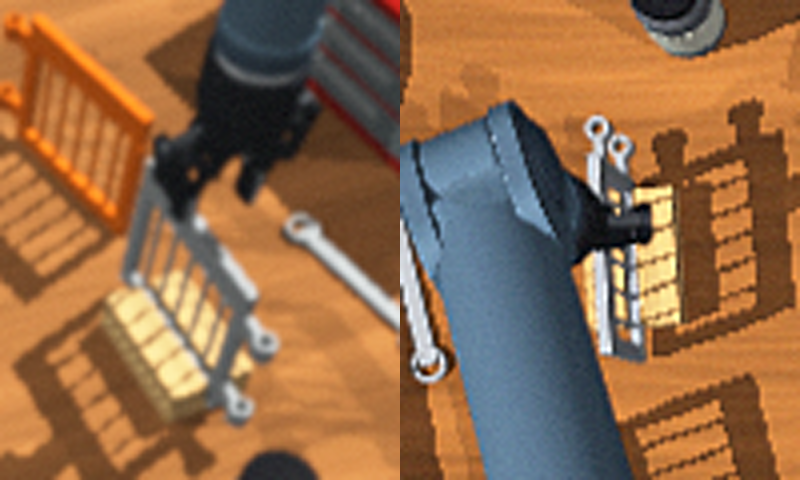

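Request:
{"op": "carry_out", "data": {
  "targets": [
    {"tx": 0,"ty": 0,"tz": 20,"ax": 0,"ay": 0,"az": 0,"claw": 0.6},
    {"tx": 0,"ty": 0,"tz": 40,"ax": 0,"ay": 0,"az": 0,"claw": 0.6},
    {"tx": 0,"ty": 0,"tz": 57,"ax": 0,"ay": 0,"az": 0,"claw": 0.6},
    {"tx": 0,"ty": 0,"tz": 57,"ax": 0,"ay": 0,"az": 0,"claw": 0.6},
    {"tx": 0,"ty": 0,"tz": 57,"ax": 0,"ay": 0,"az": 0,"claw": 0.6}
  ]
}}

```text
t: 4.08
position: [0.528, 0.2882, 0.1433]
tcp_rot: [-180.0, -0.0, -86.1]
contact_force: [-0.4, 0.5, 0.2]
gripper_width: 0.0511
```

Request:
{"op": "carry_out", "data": {
  "targets": [
    {"tx": 0,"ty": 0,"tz": 0,"ax": 0,"ay": 0,"az": 0,"claw": 0.35},
    {"tx": 0,"ty": 0,"tz": 0,"ax": 0,"ay": 0,"az": 0,"claw": 0.25},
    {"tx": 0,"ty": 0,"tz": 0,"ax": 0,"ay": 0,"az": 0,"claw": 0.2},
    {"tx": 0,"ty": 0,"tz": 0,"ax": 0,"ay": 0,"az": 0,"claw": 0.16},
    {"tx": 0,"ty": 0,"tz": 0,"ax": 0,"ay": 0,"az": 0,"claw": 0.13}
  ]
}}

```text
t: 4.7
position: [0.5277, 0.2883, 0.1433]
tcp_rot: [-180.0, 0.0, -86.1]
contact_force: [0.5, -0.1, 0.3]
gripper_width: 0.0113
```

Request:
{"op": "carry_out", "data": {
  "targets": [
    {"tx": 0,"ty": 0,"tz": 0,"ax": 0,"ay": 0,"az": 0,"claw": 0},
    {"tx": 0,"ty": 0,"tz": 0,"ax": 0,"ay": 0,"az": 0,"claw": 0},
    {"tx": 0,"ty": 0,"tz": 0,"ax": 0,"ay": 0,"az": 0,"claw": 0},
    {"tx": 0,"ty": 0,"tz": 0,"ax": 0,"ay": 0,"az": 0,"claw": 0}
  ],
  "squeeze": 40
}}

```text
t: 5.2
position: [0.5279, 0.288, 0.1434]
tcp_rot: [-180.0, -0.0, -86.1]
contact_force: [-0.3, -0.9, 1.8]
gripper_width: 0.0097
```

Request:
{"op": "carry_out", "data": {
  "targets": [
    {"tx": 0,"ty": 0,"tz": 0,"ax": 0,"ay": 0,"az": 0,"claw": 0},
    {"tx": 0,"ty": 0,"tz": -15,"ax": 0,"ay": 0,"az": 0,"claw": 0},
    {"tx": 0,"ty": 0,"tz": -32,"ax": 0,"ay": 0,"az": 0,"claw": 0},
    {"tx": 0,"ty": 0,"tz": -50,"ax": 0,"ay": 0,"az": 0,"claw": 0},
    {"tx": 0,"ty": 0,"tz": -62,"ax": 0,"ay": 0,"az": 0,"claw": 0}
  ],
  "squeeze": 80
}}

```text
t: 5.82
position: [0.5285, 0.2887, 0.2074]
tcp_rot: [-179.9, 0.1, -86.1]
contact_force: [-0.3, -0.8, -2.7]
gripper_width: 0.009
```

Request:
{"op": "carry_out", "data": {
  "targets": [
    {"tx": 0,"ty": 0,"tz": 0,"ax": 0,"ay": 0,"az": 0,"claw": 0},
    {"tx": 0,"ty": 0,"tz": 0,"ax": 0,"ay": 0,"az": 0,"claw": 0}
  ]
}}

```text
t: 6.08
position: [0.5272, 0.2881, 0.2048]
tcp_rot: [179.9, -0.0, -86.1]
contact_force: [0.2, 0.6, -3.0]
gripper_width: 0.0088
```

```bash
python3 - <<'E'
from h import *
s=robot.state();print(s["position"],s["tcp_rot"],s["contact_force"],s["torque"])
rel([.430,.034,.205],-103.8)
E
```

```text
[0.52723775 0.28812078 0.20483917] [ 1.79944102e+02 -1.93862709e-02 -8.61365618e+01] [ 0.16684201  0.59211017 -3.04919838] [-0.03035781  0.00768905 -0.00413602]
shift [ 2.470e+02  1.141e+02 -2.000e-01] az 17.7
```

Request:
{"op": "carry_out", "data": {
  "targets": [
    {"tx": 15,"ty": 7,"tz": 0,"ax": 0,"ay": 0,"az": 1,"claw": 0},
    {"tx": 40,"ty": 18,"tz": 0,"ax": 0,"ay": 0,"az": 3,"claw": 0},
    {"tx": 70,"ty": 32,"tz": 0,"ax": 0,"ay": 0,"az": 5,"claw": 0},
    {"tx": 100,"ty": 46,"tz": 0,"ax": 0,"ay": 0,"az": 7,"claw": 0},
    {"tx": 130,"ty": 60,"tz": 0,"ax": 0,"ay": 0,"az": 9,"claw": 0}
  ]
}}

```text
t: 6.7
position: [0.4752, 0.1518, 0.2044]
tcp_rot: [179.9, -0.1, -95.3]
contact_force: [-0.6, -0.9, -2.1]
gripper_width: 0.0089
```

Request:
{"op": "carry_out", "data": {
  "targets": [
    {"tx": 28,"ty": 8,"tz": 0,"ax": 0,"ay": 0,"az": 2,"claw": 0},
    {"tx": 56,"ty": 18,"tz": 0,"ax": 0,"ay": 0,"az": 4,"claw": 0},
    {"tx": 84,"ty": 26,"tz": 0,"ax": 0,"ay": 0,"az": 6,"claw": 0},
    {"tx": 108,"ty": 34,"tz": 0,"ax": 0,"ay": 0,"az": 8,"claw": 0},
    {"tx": 108,"ty": 34,"tz": 0,"ax": 0,"ay": 0,"az": 8.7,"claw": 0}
  ]
}}

```text
t: 7.32
position: [0.4309, 0.0469, 0.2042]
tcp_rot: [179.8, -0.0, -104.2]
contact_force: [1.1, 0.8, -2.8]
gripper_width: 0.0089
```

Request:
{"op": "carry_out", "data": {
  "targets": [
    {"tx": 0,"ty": 0,"tz": 0,"ax": 0,"ay": 0,"az": 0,"claw": 0},
    {"tx": 0,"ty": 0,"tz": 0,"ax": 0,"ay": 0,"az": 0,"claw": 0}
  ]
}}

```text
t: 7.58
position: [0.4332, 0.0507, 0.2052]
tcp_rot: [-180.0, -0.0, -103.8]
contact_force: [1.7, -1.3, -2.3]
gripper_width: 0.0089
```

```bash
python3 - <<'E'
from h import *
s=robot.state();print(s["t"],s["position"],s["tcp_rot"],s["contact_force"],s["torque"])
rel([.430,.034,.205],-103.8)
ims=[]
p=s["position"];yaw=np.radians(s["tcp_rot"][2]+270)
v=[p[0]-.097*np.cos(yaw),p[1]-.097*np.sin(yaw),yaw];z=p[2]-.1284
print("gate",v,z)
vg,vc=np.load("v.npy");a=np.linspace(0,6.3,20)
for cam in("scene","top"):
    im=imaging.camera(cam)[...,::-1];cv2.imwrite(f"pics/{cam}2.png",im)
    for n in("knuckle_upper","knuckle_lower","hinge_nominal","hinge_nominal_upper","stop"):print(cam,n,[(np.round(d["at"],1).tolist(),round(d["confidence"],2)) for d in imaging.place_of(cam,n)][:2])
    k=6;x0,y0=(proj(cam,[.55,0,.12])[0]-[33,50]).astype(int)
    im=cv2.resize(np.ascontiguousarray(im[y0:y0+100,x0:x0+66]),None,fx=k,fy=k,interpolation=cv2.INTER_CUBIC)
    for vv,zz,P,col in[(v,z,np.c_[.0105*np.cos(a),.0105*np.sin(a),0*a+.134],(0,255,0)),(v,z,np.c_[.0105*np.cos(a),.0105*np.sin(a),0*a+.04],(0,255,0)),
      (vc,0,np.c_[-.098+.0115*np.cos(a),.093+.0115*np.sin(a),0*a+.134],(0,0,255)),(vc,0,np.c_[-.098+.0115*np.cos(a),.093+.0115*np.sin(a),0*a+.04],(0,0,255))]:
        q=((proj(cam,pose(vv,zz,P))-[x0,y0]+.5)*k).astype(int);cv2.polylines(im,[q],False,col,1)
    ims.append(im)
cv2.imwrite("pics/m2.png",np.hstack(ims))
E
```

```text
7.575 [0.43321868 0.05066079 0.20523359] [-1.79988606e+02 -1.01467267e-02 -1.03763740e+02] [ 1.65101069 -1.34171661 -2.27723908] [-0.03310572  0.01000252  0.00504025]
shift [16.9 -0.8  0.2] az 0.0
gate [np.float64(0.5274333331555042), np.float64(0.0275826624647621), np.float64(2.901370064784443)] 0.07683359253500258
scene knuckle_upper [([298.3, 121.2], 0.62), ([274.2, 194.1], 0.57)]
scene knuckle_lower [([275.3, 209.9], 0.91), ([300.4, 139.4], 0.8)]
scene hinge_nominal [([356.6, 261.6], 0.71), ([267.2, 231.6], 0.69)]
scene hinge_nominal_upper [([272.3, 217.1], 0.75), ([104.1, 267.2], 0.32)]
scene stop [([214.9, 224.3], 0.78), ([102.8, 267.9], 0.56)]
top knuckle_upper [([161.0, 277.5], 0.61), ([234.5, 175.9], 0.46)]
top knuckle_lower [([167.1, 274.6], 0.81), ([236.3, 178.6], 0.64)]
top hinge_nominal [([241.6, 166.9], 0.74)]
top hinge_nominal_upper [([246.0, 164.6], 0.61)]
top stop [([292.3, 169.7], 0.91), ([234.5, 175.5], 0.56)]
```

View pics/m2.png

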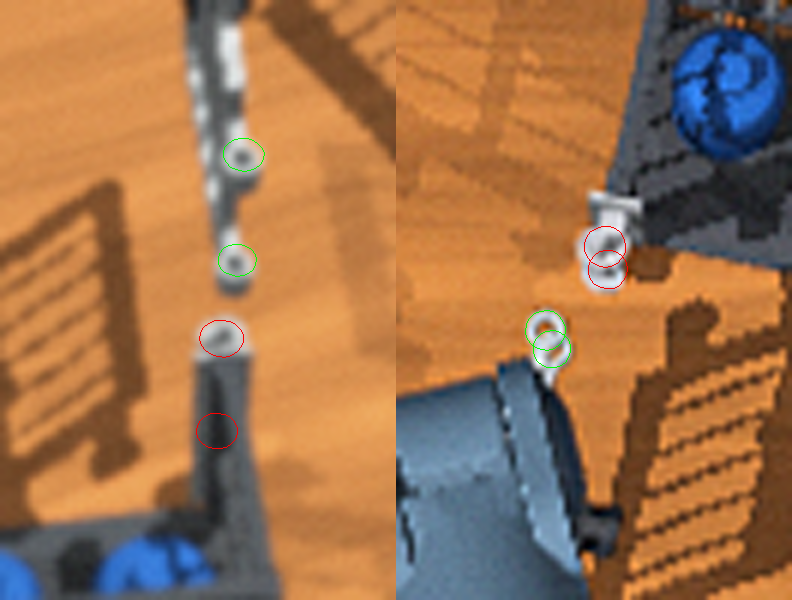

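```bash
python3 - <<'E'
from h import *
vg,vc=np.load("v.npy");a=np.linspace(0,6.3,40);ims=[]
for cam in("scene","top"):
    im=np.mean([imaging.camera(cam)[...,::-1].astype(float) for _ in range(8)],0).astype(np.uint8);cv2.imwrite(f"pics/{cam}avg.png",im)
    k=16;x0,y0=(proj(cam,[.582,-.003,.134 if cam=="scene" else .09])[0]-[12,16]).astype(int)
    im=cv2.resize(np.ascontiguousarray(im[y0:y0+36,x0:x0+25]),None,fx=k,fy=k,interpolation=cv2.INTER_CUBIC)
    for z,r in((.134,.0115),(.04,.0115),(.148,.004)):
        q=((proj(cam,pose(vc,0,np.c_[-.098+r*np.cos(a),.093+r*np.sin(a),0*a+z]))-[x0,y0]+.5)*k).astype(int);cv2.polylines(im,[q],False,(0,0,255),1)
    for d in((0,0),(.01,0),(0,.01)):print(cam,(proj(cam,pose(vc,0,[(-.098+d[0],.093+d[1],.134)]))-[x0,y0]+.5)*k)
    ims.append(im)
cv2.imwrite("pics/m3.png",np.hstack(ims))
E
```

```text
scene [[207.96726648 278.86860525]]
scene [[214.71041487 321.7740175 ]]
scene [[258.67484387 274.12396362]]
top [[205.53739044 241.92470242]]
top [[216.30288141 195.22423822]]
top [[158.4528123  231.30099753]]
```

View pics/m3.png

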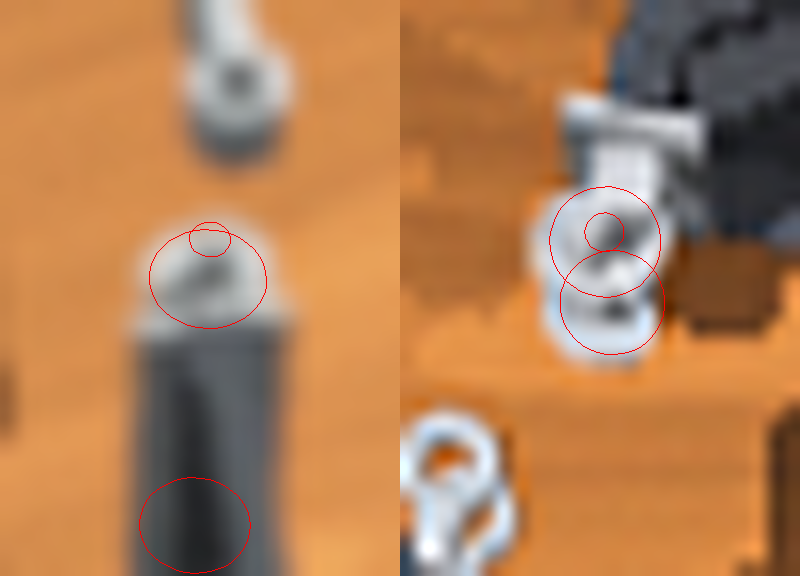

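Request:
{"op": "carry_out", "data": {
  "targets": [
    {"tx": 15,"ty": 0,"tz": 6,"ax": 0,"ay": 0,"az": 0,"claw": 0},
    {"tx": 15,"ty": -15,"tz": 17,"ax": 0,"ay": 0,"az": 0,"claw": 0},
    {"tx": 15,"ty": -33,"tz": 17,"ax": 0,"ay": 0,"az": 0,"claw": 0},
    {"tx": 15,"ty": -48,"tz": 17,"ax": 0,"ay": 0,"az": 0,"claw": 0},
    {"tx": 15,"ty": -57,"tz": 17,"ax": 0,"ay": 0,"az": 0,"claw": 0}
  ],
  "squeeze": 110
}}

```text
t: 9.6
position: [0.485, 0.0205, 0.188]
tcp_rot: [180.0, -0.1, -103.9]
contact_force: [-0.2, 0.5, -2.0]
gripper_width: 0.0083
```

Request:
{"op": "carry_out", "data": {
  "targets": [
    {"tx": 0,"ty": 0,"tz": 0,"ax": 0,"ay": 0,"az": 0,"claw": 0},
    {"tx": 0,"ty": 0,"tz": 0,"ax": 0,"ay": 0,"az": 0,"claw": 0},
    {"tx": 0,"ty": 0,"tz": 0,"ax": 0,"ay": 0,"az": 0,"claw": 0}
  ]
}}

```text
t: 9.98
position: [0.4842, 0.022, 0.1881]
tcp_rot: [180.0, 0.0, -103.8]
contact_force: [0.1, 0.9, -2.4]
gripper_width: 0.008
```

```bash
cat >> h.py <<'E'
def where():
    "gate axis in cage frame relative to the nominal hinge, mm; gate z mm; wrench"
    s=robot.state();p=s["position"];yaw=np.radians(s["tcp_rot"][2]+270);vc=np.load("v.npy")[1]
    o=p[:2]-.097*np.array([np.cos(yaw),np.sin(yaw)])-pose(vc,0,[C["hinge_nominal"]])[0][:2]
    c,n=np.cos(vc[2]),np.sin(vc[2])
    print("t",s["t"],"off",(1000*np.array([c*o[0]+n*o[1],-n*o[0]+c*o[1]])).round(1),"z",round(1000*(p[2]-.1284),1),"rot",s["tcp_rot"].round(2),"F",s["contact_force"].round(1),"T",s["torque"].round(3),s["gripper_width"])
E
python3 - <<'E'
from h import *
where();ims=[];a=np.linspace(0,6.3,40);vc=np.load("v.npy")[1]
for cam in("scene","top"):
    im=np.mean([imaging.camera(cam)[...,::-1].astype(float) for _ in range(4)],0).astype(np.uint8)
    k=10;x0,y0=(proj(cam,[.582,-.003,.134])[0]-[20,30]).astype(int)
    im=cv2.resize(np.ascontiguousarray(im[y0:y0+60,x0:x0+40]),None,fx=k,fy=k,interpolation=cv2.INTER_CUBIC)
    ims.append(im)
cv2.imwrite("pics/m4.png",np.hstack(ims))
E
```

```text
t 9.975 off [-4.  1.] z 59.7 rot [ 1.7995e+02  2.0000e-02 -1.0382e+02] F [ 0.1  0.9 -2.4] T [-0.004  0.014  0.011] 0.00797455218526058
```

View pics/m4.png

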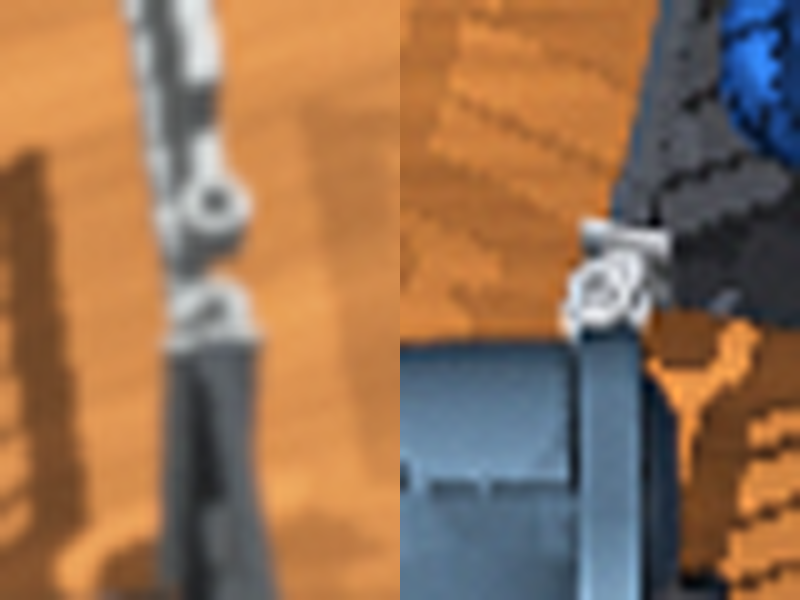

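Request:
{"op": "carry_out", "data": {
  "targets": [
    {"tx": 0,"ty": 0,"tz": 8,"ax": 0,"ay": 0,"az": 0,"claw": 0},
    {"tx": 0,"ty": 0,"tz": 16,"ax": 0,"ay": 0,"az": 0,"claw": 0},
    {"tx": 0,"ty": 0,"tz": 21,"ax": 0,"ay": 0,"az": 0,"claw": 0},
    {"tx": 0,"ty": 0,"tz": 22,"ax": 0,"ay": 0,"az": 0,"claw": 0},
    {"tx": 0,"ty": 0,"tz": 22,"ax": 0,"ay": 0,"az": 0,"claw": 0}
  ]
}}

```text
t: 11.0
position: [0.4849, 0.0217, 0.1662]
tcp_rot: [180.0, -0.0, -103.9]
contact_force: [0.0, 0.4, -2.8]
gripper_width: 0.0082
```

Request:
{"op": "carry_out", "data": {
  "targets": [
    {"tx": 0,"ty": 0,"tz": 1,"ax": 0,"ay": 0,"az": 0,"claw": 0},
    {"tx": 0,"ty": 0,"tz": 2,"ax": 0,"ay": 0,"az": 0,"claw": 0},
    {"tx": 0,"ty": 0,"tz": 2,"ax": 0,"ay": 0,"az": 0,"claw": 0}
  ]
}}

```text
t: 11.38
position: [0.4848, 0.0218, 0.1643]
tcp_rot: [180.0, 0.0, -103.8]
contact_force: [0.3, -0.8, -2.1]
gripper_width: 0.0082
```

```bash
python3 -c "
from h import *
where()"
```

```text
t 11.375 off [-3.3  1. ] z 35.9 rot [ 180.      0.   -103.84] F [ 0.3 -0.8 -2.1] T [ 0.007 -0.001  0.031] 0.00820278445347446
```

Request:
{"op": "carry_out", "data": {
  "targets": [
    {"tx": 0,"ty": 0,"tz": 1,"ax": 0,"ay": 0,"az": 0,"claw": 0},
    {"tx": 0,"ty": 0,"tz": 1,"ax": 0,"ay": 0,"az": 0,"claw": 0}
  ]
}}

```text
t: 11.62
position: [0.4847, 0.0218, 0.1632]
tcp_rot: [180.0, -0.0, -103.8]
contact_force: [0.2, 0.2, -2.2]
gripper_width: 0.0083
```

Request:
{"op": "carry_out", "data": {
  "targets": [
    {"tx": 0,"ty": 0,"tz": 1,"ax": 0,"ay": 0,"az": 0,"claw": 0},
    {"tx": 0,"ty": 0,"tz": 1,"ax": 0,"ay": 0,"az": 0,"claw": 0}
  ]
}}

```text
t: 11.88
position: [0.4849, 0.0219, 0.1623]
tcp_rot: [-180.0, 0.0, -103.8]
contact_force: [-0.4, 0.3, -2.0]
gripper_width: 0.0086
```

```bash
python3 -c "
from h import *
where()"
```

```text
t 11.875 off [-3.2  1.1] z 33.9 rot [-179.99    0.   -103.83] F [-0.4  0.3 -2. ] T [ 0.027 -0.018  0.002] 0.008632315745718058
```

Request:
{"op": "carry_out", "data": {
  "targets": [
    {"tx": 0,"ty": 0,"tz": 1,"ax": 0,"ay": 0,"az": 0,"claw": 0},
    {"tx": 0,"ty": 0,"tz": 1,"ax": 0,"ay": 0,"az": 0,"claw": 0}
  ]
}}

```text
t: 12.12
position: [0.4849, 0.0221, 0.1612]
tcp_rot: [-180.0, 0.0, -103.8]
contact_force: [0.4, 0.6, -2.7]
gripper_width: 0.0084
```

Request:
{"op": "carry_out", "data": {
  "targets": [
    {"tx": 0,"ty": 0,"tz": 1,"ax": 0,"ay": 0,"az": 0,"claw": 0},
    {"tx": 0,"ty": 0,"tz": 1,"ax": 0,"ay": 0,"az": 0,"claw": 0}
  ]
}}

```text
t: 12.38
position: [0.485, 0.022, 0.1603]
tcp_rot: [-180.0, 0.0, -103.8]
contact_force: [0.8, 0.8, -2.5]
gripper_width: 0.0087
```

```bash
python3 -c "
from h import *
where()"
```

```text
t 12.375 off [-3.2  1.2] z 31.9 rot [-1.7998e+02  1.0000e-02 -1.0383e+02] F [ 0.8  0.8 -2.5] T [ 0.217 -0.143  0.034] 0.008695526476796184
```

Request:
{"op": "carry_out", "data": {
  "targets": [
    {"tx": -0.7,"ty": 0,"tz": 0,"ax": 0,"ay": 0,"az": 0,"claw": 0},
    {"tx": -0.7,"ty": 0,"tz": 0,"ax": 0,"ay": 0,"az": 0,"claw": 0}
  ]
}}

```text
t: 12.62
position: [0.4849, 0.0223, 0.1602]
tcp_rot: [180.0, -0.0, -103.8]
contact_force: [-0.2, 0.9, -1.9]
gripper_width: 0.0089
```

```bash
python3 -c "
from h import *
where()"
```

```text
t 12.625 off [-3.4  1.5] z 31.8 rot [ 1.7999e+02 -2.0000e-02 -1.0385e+02] F [-0.2  0.9 -1.9] T [ 0.059 -0.027  0.019] 0.008862743036119686
```

Request:
{"op": "carry_out", "data": {
  "targets": [
    {"tx": 0,"ty": 0,"tz": 1,"ax": 0,"ay": 0,"az": 0,"claw": 0},
    {"tx": 0,"ty": 0,"tz": 1,"ax": 0,"ay": 0,"az": 0,"claw": 0}
  ]
}}

```text
t: 12.88
position: [0.4849, 0.0223, 0.1592]
tcp_rot: [180.0, -0.0, -103.9]
contact_force: [-0.3, 0.8, -1.9]
gripper_width: 0.0083
```

```bash
python3 -c "
from h import *
where()"
```

```text
t 12.875 off [-3.4  1.5] z 30.8 rot [ 1.7999e+02 -1.0000e-02 -1.0385e+02] F [-0.3  0.8 -1.9] T [-0.056  0.006 -0.015] 0.008307948781273458
```

Request:
{"op": "carry_out", "data": {
  "targets": [
    {"tx": 0,"ty": 0,"tz": 1,"ax": 0,"ay": 0,"az": 0,"claw": 0},
    {"tx": 0,"ty": 0,"tz": 2,"ax": 0,"ay": 0,"az": 0,"claw": 0},
    {"tx": 0,"ty": 0,"tz": 2,"ax": 0,"ay": 0,"az": 0,"claw": 0}
  ]
}}

```text
t: 13.25
position: [0.4849, 0.0225, 0.1571]
tcp_rot: [180.0, -0.0, -103.8]
contact_force: [0.7, -0.2, -2.4]
gripper_width: 0.0081
```

```bash
python3 -c "
from h import *
where()"
```

```text
t 13.25 off [-3.4  1.6] z 28.7 rot [ 1.7999e+02 -1.0000e-02 -1.0384e+02] F [ 0.7 -0.2 -2.4] T [-0.028 -0.044 -0.024] 0.00814463342437619
```

Request:
{"op": "carry_out", "data": {
  "targets": [
    {"tx": 0,"ty": 0,"tz": 1,"ax": 0,"ay": 0,"az": 0,"claw": 0},
    {"tx": 0,"ty": 0,"tz": 2,"ax": 0,"ay": 0,"az": 0,"claw": 0},
    {"tx": 0,"ty": 0,"tz": 2,"ax": 0,"ay": 0,"az": 0,"claw": 0}
  ]
}}

```text
t: 13.62
position: [0.4849, 0.0225, 0.1552]
tcp_rot: [180.0, -0.0, -103.8]
contact_force: [0.3, 0.2, -2.7]
gripper_width: 0.0085
```

```bash
python3 -c "
from h import *
where()"
```

```text
t 13.625 off [-3.4  1.7] z 26.8 rot [ 1.7999e+02 -1.0000e-02 -1.0384e+02] F [ 0.3  0.2 -2.7] T [-0.004  0.031  0.016] 0.00849494587520232
```

Request:
{"op": "carry_out", "data": {
  "targets": [
    {"tx": 0,"ty": 0,"tz": 1,"ax": 0,"ay": 0,"az": 0,"claw": 0},
    {"tx": 0,"ty": 0,"tz": 2,"ax": 0,"ay": 0,"az": 0,"claw": 0},
    {"tx": 0,"ty": 0,"tz": 3,"ax": 0,"ay": 0,"az": 0,"claw": 0},
    {"tx": 0,"ty": 0,"tz": 4,"ax": 0,"ay": 0,"az": 0,"claw": 0},
    {"tx": 0,"ty": 0,"tz": 4,"ax": 0,"ay": 0,"az": 0,"claw": 0}
  ]
}}

```text
t: 14.25
position: [0.4849, 0.0225, 0.1512]
tcp_rot: [180.0, -0.0, -103.8]
contact_force: [0.5, -0.8, -2.2]
gripper_width: 0.0083
```

```bash
python3 -c "
from h import *
where()"
```

```text
t 14.25 off [-3.4  1.6] z 22.8 rot [ 1.7999e+02 -1.0000e-02 -1.0384e+02] F [ 0.5 -0.8 -2.2] T [-0.019  0.009  0.017] 0.008263758961927766
```

Request:
{"op": "carry_out", "data": {
  "targets": [
    {"tx": 0,"ty": 0,"tz": 1,"ax": 0,"ay": 0,"az": 0,"claw": 0},
    {"tx": 0,"ty": 0,"tz": 1,"ax": 0,"ay": 0,"az": 0,"claw": 0},
    {"tx": 0,"ty": 0,"tz": 1,"ax": 0,"ay": 0,"az": 0,"claw": 0}
  ]
}}

```text
t: 14.62
position: [0.485, 0.0225, 0.1503]
tcp_rot: [-180.0, 0.0, -103.8]
contact_force: [0.2, 0.3, -1.5]
gripper_width: 0.0084
```

```bash
python3 -c "
from h import *
where()"
```

```text
t 14.625 off [-3.3  1.7] z 21.9 rot [-180.      0.   -103.84] F [ 0.2  0.3 -1.5] T [ 0.033 -0.043  0.018] 0.008369401270633844
```

Request:
{"op": "carry_out", "data": {
  "targets": [
    {"tx": 0,"ty": 0,"tz": 1,"ax": 0,"ay": 0,"az": 0,"claw": 0},
    {"tx": 0,"ty": 0,"tz": 1,"ax": 0,"ay": 0,"az": 0,"claw": 0}
  ]
}}

```text
t: 14.88
position: [0.4849, 0.0225, 0.1492]
tcp_rot: [180.0, -0.0, -103.8]
contact_force: [-0.8, 0.6, -2.5]
gripper_width: 0.0085
```

```bash
python3 -c "
from h import *
where()"
```

```text
t 14.875 off [-3.4  1.7] z 20.8 rot [ 1.7998e+02 -1.0000e-02 -1.0384e+02] F [-0.8  0.6 -2.5] T [-0.056 -0.016  0.014] 0.008504372143424352
```

Request:
{"op": "carry_out", "data": {
  "targets": [
    {"tx": 0,"ty": 0,"tz": 0.5,"ax": 0,"ay": 0,"az": 0,"claw": 0},
    {"tx": 0,"ty": 0,"tz": 0.5,"ax": 0,"ay": 0,"az": 0,"claw": 0}
  ]
}}

```text
t: 15.12
position: [0.4849, 0.0225, 0.1487]
tcp_rot: [180.0, -0.0, -103.8]
contact_force: [-0.8, 0.0, -2.1]
gripper_width: 0.0086
```

```bash
python3 -c "
from h import *
where()
ims=[]
for cam in('scene','top'):
    im=imaging.camera(cam)[...,::-1]
    k=8;x0,y0=(proj(cam,[.56,0,.134])[0]-[25,35]).astype(int)
    ims.append(cv2.resize(np.ascontiguousarray(im[y0:y0+70,x0:x0+50]),None,fx=k,fy=k,interpolation=cv2.INTER_CUBIC))
cv2.imwrite('pics/m5.png',np.hstack(ims))"
```

```text
t 15.125 off [-3.4  1.7] z 20.3 rot [ 179.99   -0.   -103.84] F [-0.8  0.  -2.1] T [-0.012  0.064 -0.021] 0.008603188947364069
```

View pics/m5.png

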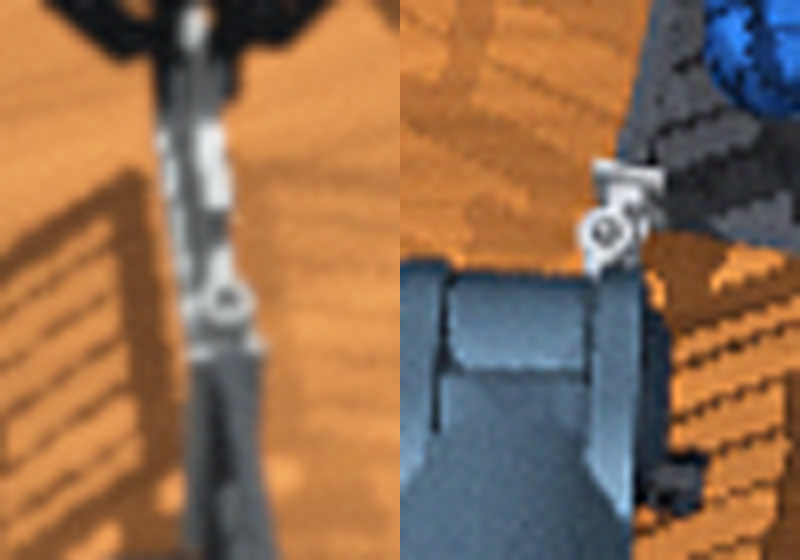

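Request:
{"op": "carry_out", "data": {
  "targets": [
    {"tx": 0,"ty": 0,"tz": 0.5,"ax": 0,"ay": 0,"az": 0,"claw": 0},
    {"tx": 0,"ty": 0,"tz": 0.5,"ax": 0,"ay": 0,"az": 0,"claw": 0}
  ]
}}

```text
t: 15.48
position: [0.4851, 0.0225, 0.1484]
tcp_rot: [-180.0, 0.0, -103.8]
contact_force: [-1.0, 0.2, -2.0]
gripper_width: 0.0086
```

Request:
{"op": "carry_out", "data": {
  "targets": [
    {"tx": 0,"ty": 0,"tz": 0.5,"ax": 0,"ay": 0,"az": 0,"claw": 0},
    {"tx": 0,"ty": 0,"tz": 0.5,"ax": 0,"ay": 0,"az": 0,"claw": 0}
  ]
}}

```text
t: 15.72
position: [0.485, 0.0226, 0.1481]
tcp_rot: [180.0, 0.0, -103.8]
contact_force: [-3.2, 0.2, 2.8]
gripper_width: 0.0083
```

```bash
python3 -c "
from h import *
where()"
```

```text
t 15.725 off [-3.3  1.8] z 19.7 rot [ 1.7998e+02  2.0000e-02 -1.0384e+02] F [-3.2  0.2  2.8] T [-0.004  0.334  0.019] 0.00830708227736789
```

Request:
{"op": "carry_out", "data": {
  "targets": [
    {"tx": 0,"ty": 0,"tz": -0.3,"ax": 0,"ay": 0,"az": 0,"claw": 0},
    {"tx": 0,"ty": 0,"tz": -0.3,"ax": 0,"ay": 0,"az": 0,"claw": 0},
    {"tx": 0,"ty": 0,"tz": -0.3,"ax": 0,"ay": 0,"az": 0,"claw": 0.17},
    {"tx": 0,"ty": 0,"tz": -0.3,"ax": 0,"ay": 0,"az": 0,"claw": 0.17},
    {"tx": 0,"ty": 0,"tz": -0.3,"ax": 0,"ay": 0,"az": 0,"claw": 0.17}
  ]
}}

```text
t: 16.35
position: [0.4852, 0.0224, 0.1481]
tcp_rot: [-180.0, -0.0, -103.8]
contact_force: [-0.5, 0.3, 0.2]
gripper_width: 0.0145
```

Request:
{"op": "carry_out", "data": {
  "targets": [
    {"tx": 0,"ty": 0,"tz": 0,"ax": 0,"ay": 0,"az": 0,"claw": 0.17},
    {"tx": 0,"ty": 0,"tz": 0,"ax": 0,"ay": 0,"az": 0,"claw": 0.17}
  ]
}}

```text
t: 16.6
position: [0.485, 0.0225, 0.1481]
tcp_rot: [-180.0, -0.0, -103.8]
contact_force: [-0.3, -0.1, 0.4]
gripper_width: 0.0145
```

```bash
python3 -c "
from h import *
where();print(robot.state()['q'].round(0))
ims=[]
for cam in('scene','top'):
    im=imaging.camera(cam)[...,::-1]
    k=6;x0,y0=(proj(cam,[.53,0,.134])[0]-[33,50]).astype(int)
    ims.append(cv2.resize(np.ascontiguousarray(im[y0:y0+100,x0:x0+66]),None,fx=k,fy=k,interpolation=cv2.INTER_CUBIC))
cv2.imwrite('pics/m6.png',np.hstack(ims))"
```

```text
t 16.6 off [-3.3  1.7] z 19.7 rot [-180.     -0.   -103.84] F [-0.3 -0.1  0.4] T [-0.003 -0.046  0.006] 0.014514351972438421
[ -49.   12.   46.  120.  -11.   52. -100.]
```

View pics/m6.png

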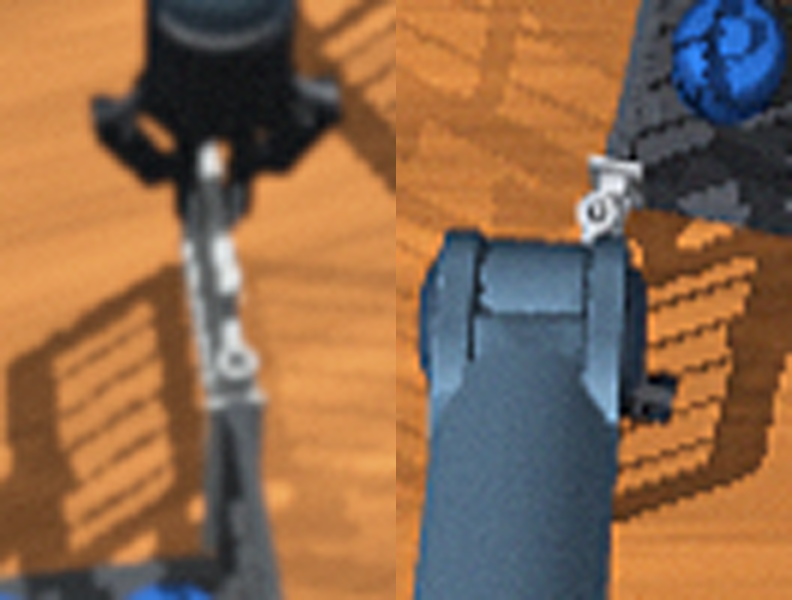

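Request:
{"op": "carry_out", "data": {
  "targets": [
    {"tx": 10.1,"ty": -0.5,"tz": 0,"ax": 0,"ay": 0,"az": -6,"claw": 0.17},
    {"tx": 20.2,"ty": -2.1,"tz": 0,"ax": 0,"ay": 0,"az": -12,"claw": 0.17},
    {"tx": 30,"ty": -4.7,"tz": 0,"ax": 0,"ay": 0,"az": -18,"claw": 0.17},
    {"tx": 39.5,"ty": -8.4,"tz": 0,"ax": 0,"ay": 0,"az": -24,"claw": 0.17},
    {"tx": 48.5,"ty": -13,"tz": 0,"ax": 0,"ay": 0,"az": -30,"claw": 0.17}
  ]
}}

```text
t: 17.32
position: [0.486, -0.0279, 0.1481]
tcp_rot: [-180.0, 0.0, -73.6]
contact_force: [0.1, 0.5, 0.0]
gripper_width: 0.015
```

```bash
python3 -c "
from h import *
where();print(robot.state()['q'].round(0))"
```

```text
t 17.325 off [-3.5  1.8] z 19.7 rot [-1.800e+02  2.000e-02 -7.364e+01] F [0.1 0.5 0. ] T [ 0.007  0.013 -0.031] 0.014950140975227203
[-40.  12.  43. 120. -10.  52. -65.]
```

Request:
{"op": "carry_out", "data": {
  "targets": [
    {"tx": 10.1,"ty": -0.5,"tz": 0,"ax": 0,"ay": 0,"az": -6,"claw": 0.17},
    {"tx": 20.2,"ty": -2.1,"tz": 0,"ax": 0,"ay": 0,"az": -12,"claw": 0.17},
    {"tx": 30,"ty": -4.7,"tz": 0,"ax": 0,"ay": 0,"az": -18,"claw": 0.17},
    {"tx": 39.5,"ty": -8.4,"tz": 0,"ax": 0,"ay": 0,"az": -24,"claw": 0.17},
    {"tx": 48.5,"ty": -13,"tz": 0,"ax": 0,"ay": 0,"az": -30,"claw": 0.17}
  ]
}}

```text
t: 17.95
position: [0.5119, -0.0709, 0.1479]
tcp_rot: [180.0, 0.0, -43.6]
contact_force: [-1.0, 0.0, -0.4]
gripper_width: 0.0144
```

Request:
{"op": "carry_out", "data": {
  "targets": [
    {"tx": 10.1,"ty": -0.5,"tz": 0,"ax": 0,"ay": 0,"az": -6,"claw": 0.17},
    {"tx": 20.2,"ty": -2.1,"tz": 0,"ax": 0,"ay": 0,"az": -12,"claw": 0.17},
    {"tx": 30,"ty": -4.7,"tz": 0,"ax": 0,"ay": 0,"az": -18,"claw": 0.17},
    {"tx": 38,"ty": -7.7,"tz": 0,"ax": 0,"ay": 0,"az": -23,"claw": 0.17},
    {"tx": 41,"ty": -9.1,"tz": 0,"ax": 0,"ay": 0,"az": -25,"claw": 0.17}
  ]
}}

```text
t: 18.58
position: [0.5482, -0.0928, 0.148]
tcp_rot: [180.0, -0.0, -18.8]
contact_force: [0.0, 0.3, -0.0]
gripper_width: 0.0146
```

```bash
python3 -c "
from h import *
where();print(robot.state()['q'].round(0))"
```

```text
t 18.575 off [-3.   1.5] z 19.6 rot [179.98  -0.   -18.81] F [ 0.   0.3 -0. ] T [0.018 0.24  0.019] 0.014576165172519674
[-23.  19.  33. 110. -13.  54.  -2.]
```

Request:
{"op": "carry_out", "data": {
  "targets": [
    {"tx": 1.7,"ty": 0,"tz": 0,"ax": 0,"ay": 0,"az": -1,"claw": 0.17},
    {"tx": 3.4,"ty": -0.1,"tz": 0,"ax": 0,"ay": 0,"az": -2,"claw": 0.17},
    {"tx": 5.1,"ty": -0.1,"tz": 0,"ax": 0,"ay": 0,"az": -3,"claw": 0.17},
    {"tx": 6.8,"ty": -0.2,"tz": 0,"ax": 0,"ay": 0,"az": -4,"claw": 0.17},
    {"tx": 6.8,"ty": -0.2,"tz": 0,"ax": 0,"ay": 0,"az": -4,"claw": 0.17}
  ]
}}

```text
t: 19.2
position: [0.5545, -0.0945, 0.1481]
tcp_rot: [-180.0, -0.0, -14.8]
contact_force: [-0.9, 0.2, 0.0]
gripper_width: 0.0147
```

Request:
{"op": "carry_out", "data": {
  "targets": [
    {"tx": 1,"ty": 0,"tz": 0,"ax": 0,"ay": 0,"az": -0.6,"claw": 0.17},
    {"tx": 2,"ty": 0,"tz": 0,"ax": 0,"ay": 0,"az": -1.2,"claw": 0.17},
    {"tx": 2,"ty": 0,"tz": 0,"ax": 0,"ay": 0,"az": -1.2,"claw": 0.17}
  ]
}}

```text
t: 19.58
position: [0.5564, -0.095, 0.1481]
tcp_rot: [-180.0, -0.0, -13.6]
contact_force: [-0.2, 0.5, -0.0]
gripper_width: 0.0147
```

```bash
python3 -c "
from h import *
where()"
```

```text
t 19.575 off [-3.2  1.7] z 19.7 rot [-1.800e+02 -1.000e-02 -1.364e+01] F [-0.2  0.5 -0. ] T [-0.022  0.063  0.003] 0.014709757164527118
```

Now push on in 1 mm steps to feel the stop.

Request:
{"op": "carry_out", "data": {
  "targets": [
    {"tx": 1,"ty": 0,"tz": 0,"ax": 0,"ay": 0,"az": -0.6,"claw": 0.17},
    {"tx": 1,"ty": 0,"tz": 0,"ax": 0,"ay": 0,"az": -0.6,"claw": 0.17}
  ]
}}

```text
t: 19.82
position: [0.5574, -0.0953, 0.1481]
tcp_rot: [180.0, -0.0, -13.0]
contact_force: [-0.7, 0.1, 0.6]
gripper_width: 0.0144
```

Request:
{"op": "carry_out", "data": {
  "targets": [
    {"tx": 1,"ty": 0,"tz": 0,"ax": 0,"ay": 0,"az": -0.6,"claw": 0.17},
    {"tx": 1,"ty": 0,"tz": 0,"ax": 0,"ay": 0,"az": -0.6,"claw": 0.17}
  ]
}}

```text
t: 20.08
position: [0.5583, -0.0956, 0.1481]
tcp_rot: [180.0, -0.0, -12.4]
contact_force: [-0.3, 0.6, -0.3]
gripper_width: 0.0144
```

Request:
{"op": "carry_out", "data": {
  "targets": [
    {"tx": 1,"ty": 0,"tz": 0,"ax": 0,"ay": 0,"az": -0.6,"claw": 0.17},
    {"tx": 1,"ty": 0,"tz": 0,"ax": 0,"ay": 0,"az": -0.6,"claw": 0.17}
  ]
}}

```text
t: 20.32
position: [0.5593, -0.0958, 0.1481]
tcp_rot: [180.0, -0.0, -11.8]
contact_force: [-0.2, 0.3, 0.8]
gripper_width: 0.0144
```

```bash
python3 -c "
from h import *
where()"
```

```text
t 20.325 off [-3.2  1.6] z 19.7 rot [ 1.800e+02 -1.000e-02 -1.184e+01] F [-0.2  0.3  0.8] T [0.003 0.093 0.017] 0.014393833868993474
```

Request:
{"op": "carry_out", "data": {
  "targets": [
    {"tx": 1,"ty": 0,"tz": 0,"ax": 0,"ay": 0,"az": 0,"claw": 0.17},
    {"tx": 1,"ty": 0,"tz": 0,"ax": 0,"ay": 0,"az": 0,"claw": 0.17}
  ]
}}

```text
t: 20.58
position: [0.5603, -0.096, 0.1481]
tcp_rot: [180.0, -0.0, -11.8]
contact_force: [-0.2, 0.1, -0.4]
gripper_width: 0.0144
```

Request:
{"op": "carry_out", "data": {
  "targets": [
    {"tx": 1,"ty": 0,"tz": 0,"ax": 0,"ay": 0,"az": 0,"claw": 0.17},
    {"tx": 1,"ty": 0,"tz": 0,"ax": 0,"ay": 0,"az": 0,"claw": 0.17}
  ]
}}

```text
t: 20.82
position: [0.5613, -0.0961, 0.1481]
tcp_rot: [180.0, -0.0, -11.8]
contact_force: [0.3, -0.3, 0.0]
gripper_width: 0.0144
```

```bash
python3 -c "
from h import *
where()"
```

```text
t 20.825 off [-1.3  1.7] z 19.7 rot [180.    -0.   -11.84] F [ 0.3 -0.3  0. ] T [-0.004  0.028  0.003] 0.0143797901081976
```

Request:
{"op": "carry_out", "data": {
  "targets": [
    {"tx": 1,"ty": 0,"tz": 0,"ax": 0,"ay": 0,"az": 0,"claw": 0.17},
    {"tx": 1,"ty": 0,"tz": 0,"ax": 0,"ay": 0,"az": 0,"claw": 0.17}
  ]
}}

```text
t: 21.08
position: [0.5622, -0.0964, 0.1481]
tcp_rot: [180.0, -0.0, -11.8]
contact_force: [-0.4, -1.0, -1.1]
gripper_width: 0.0145
```

Request:
{"op": "carry_out", "data": {
  "targets": [
    {"tx": 1,"ty": 0,"tz": 0,"ax": 0,"ay": 0,"az": 0,"claw": 0.17},
    {"tx": 1,"ty": 0,"tz": 0,"ax": 0,"ay": 0,"az": 0,"claw": 0.17}
  ]
}}

```text
t: 21.32
position: [0.5625, -0.0964, 0.1479]
tcp_rot: [-180.0, 0.1, -11.8]
contact_force: [-2.5, -0.4, 1.4]
gripper_width: 0.0145
```

```bash
python3 -c "
from h import *
where()
ims=[]
for cam in('scene','top'):
    im=imaging.camera(cam)[...,::-1]
    for n in('free_edge','knuckle_upper','gate'):print(cam,n,[(np.round(d['at'],1).tolist(),round(d['confidence'],2)) for d in imaging.place_of(cam,n)][:3])
    k=6;x0,y0=(proj(cam,[.56,-.08,.134])[0]-[33,50]).astype(int)
    ims.append(cv2.resize(np.ascontiguousarray(im[y0:y0+100,x0:x0+66]),None,fx=k,fy=k,interpolation=cv2.INTER_CUBIC))
cv2.imwrite('pics/m7.png',np.hstack(ims))"
```

```text
t 21.325 off [-0.   1.7] z 19.5 rot [-1.800e+02  1.000e-01 -1.185e+01] F [-2.5 -0.4  1.4] T [ 0.084  0.518 -0.042] 0.014546587360198806
scene free_edge [([207.2, 224.8], 0.93), ([331.3, 156.7], 0.84)]
scene knuckle_upper [([298.7, 123.7], 0.61), ([270.6, 219.0], 0.56)]
scene gate [([268.0, 236.4], 0.76), ([294.5, 145.4], 0.62)]
top free_edge [([145.8, 220.5], 0.83), ([293.5, 175.5], 0.8), ([286.4, 143.9], 0.23)]
top knuckle_upper [([163.0, 277.6], 0.96), ([241.7, 160.3], 0.46)]
top gate [([167.7, 274.1], 0.93), ([241.3, 164.8], 0.54), ([164.1, 183.7], 0.44)]
```

View pics/m7.png

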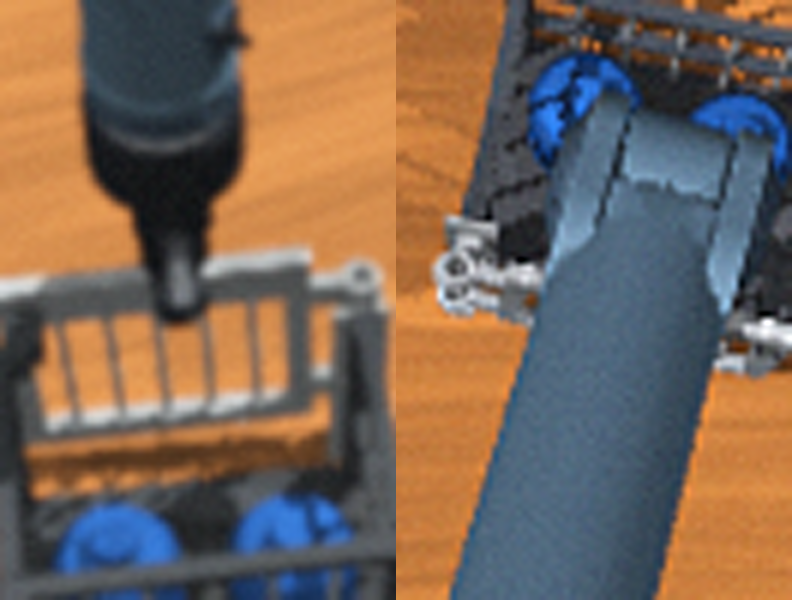

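Request:
{"op": "carry_out", "data": {
  "targets": [
    {"tx": -1,"ty": 0,"tz": 0,"ax": 0,"ay": 0,"az": 0,"claw": 0.25},
    {"tx": -1,"ty": 0,"tz": 0,"ax": 0,"ay": 0,"az": 0,"claw": 0.4},
    {"tx": -1,"ty": 0,"tz": 0,"ax": 0,"ay": 0,"az": 0,"claw": 0.5},
    {"tx": -1,"ty": 0,"tz": 0,"ax": 0,"ay": 0,"az": 0,"claw": 0.5}
  ]
}}

```text
t: 22.22
position: [0.5625, -0.0963, 0.1482]
tcp_rot: [-180.0, -0.0, -11.8]
contact_force: [-0.2, 0.7, -1.0]
gripper_width: 0.0425
```

Request:
{"op": "carry_out", "data": {
  "targets": [
    {"tx": 0,"ty": 0,"tz": -10,"ax": 0,"ay": 0,"az": 0,"claw": 0.5},
    {"tx": 0,"ty": 0,"tz": -30,"ax": 0,"ay": 0,"az": 0,"claw": 0.5},
    {"tx": 0,"ty": 0,"tz": -60,"ax": 0,"ay": 0,"az": 0,"claw": 0.5},
    {"tx": 0,"ty": 0,"tz": -90,"ax": 0,"ay": 0,"az": 0,"claw": 0.5},
    {"tx": 0,"ty": 0,"tz": -110,"ax": 0,"ay": 0,"az": 0,"claw": 0.5}
  ]
}}

```text
t: 22.85
position: [0.563, -0.0967, 0.2606]
tcp_rot: [-180.0, -0.2, -11.9]
contact_force: [0.6, -0.8, 0.5]
gripper_width: 0.0427
```

Request:
{"op": "carry_out", "data": {
  "targets": [
    {"tx": -40,"ty": 0,"tz": 0,"ax": 0,"ay": 0,"az": 0,"claw": 0.5},
    {"tx": -80,"ty": 0,"tz": 0,"ax": 0,"ay": 0,"az": 0,"claw": 0.5},
    {"tx": -110,"ty": 0,"tz": 0,"ax": 0,"ay": 0,"az": 0,"claw": 0.5},
    {"tx": -110,"ty": 0,"tz": 0,"ax": 0,"ay": 0,"az": 0,"claw": 0.5},
    {"tx": -110,"ty": 0,"tz": 0,"ax": 0,"ay": 0,"az": 0,"claw": 0.5}
  ]
}}

```text
t: 23.48
position: [0.4555, -0.074, 0.259]
tcp_rot: [-180.0, -0.1, -11.9]
contact_force: [0.3, -0.8, 0.5]
gripper_width: 0.0425
```

```bash
python3 -c "
from h import *
where()
ims=[];vc=np.load('v.npy')[1]
for cam in('scene','top'):
    im=imaging.camera(cam)[...,::-1]
    for n in('free_edge','knuckle_upper','knuckle_lower'):print(cam,n,[(np.round(d['at'],1).tolist(),round(d['confidence'],2)) for d in imaging.place_of(cam,n)][:3])
    P=pose(vc,0,[(-.098,-.095,.12),(-.1014,.0947,.134),(-.1014,.0947,.04)]);print('expected',proj(cam,P).round(1).tolist())
    k=6;x0,y0=(proj(cam,[.56,-.08,.134])[0]-[33,50]).astype(int)
    ims.append(cv2.resize(np.ascontiguousarray(im[y0:y0+100,x0:x0+66]),None,fx=k,fy=k,interpolation=cv2.INTER_CUBIC))
cv2.imwrite('pics/m8.png',np.hstack(ims))"
```

```text
t 23.475 off [-109.2   -2. ] z 130.6 rot [-1.7996e+02 -1.4000e-01 -1.1850e+01] F [ 0.3 -0.8  0.5] T [ 0.04  -0.017  0.033] 0.0425290692671885
scene free_edge [([210.2, 225.3], 0.92), ([330.4, 151.4], 0.71), ([104.0, 267.3], 0.41)]
scene knuckle_upper [([295.2, 123.9], 0.82), ([271.0, 217.6], 0.68)]
scene knuckle_lower [([271.0, 232.0], 0.69), ([298.0, 141.2], 0.56), ([213.5, 227.5], 0.53)]
expected [[209.8, 225.9], [269.9, 217.0], [269.1, 232.4]]
top free_edge [([293.4, 176.9], 0.93), ([151.2, 221.3], 0.68), ([238.1, 168.3], 0.53)]
top knuckle_upper [([163.0, 278.1], 0.85), ([240.5, 160.8], 0.54), ([241.6, 164.4], 0.19)]
top knuckle_lower [([240.2, 166.9], 0.9), ([294.6, 169.2], 0.73), ([169.3, 274.9], 0.55)]
expected [[296.4, 174.6], [240.6, 162.5], [241.1, 166.2]]
```

View pics/m8.png

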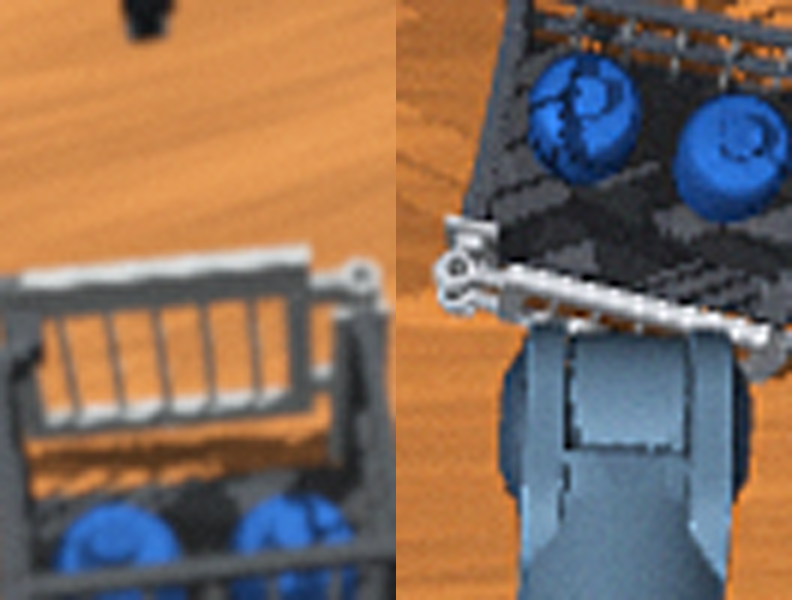

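```bash
python3 -c "
from cell import robot
print(robot.close_job())"
```

```text
the job is handed in; nothing more can be done
None
```

The gate is hung on both pins, swung shut against its stop and released. I handed the job in at about 24 s of the 72 s allowed; it reported no verdict.

**What I did:**
- **Lift:** I pinched the gate by its top rail and lifted it clear of the stand.
- **Finding the pins:** I lined up wide open over the hinge and lowered in steps of about 1 mm. A light side contact showed at one point, and a 0.7 mm shift cleared it. The pins turned out about 3.4 mm towards the cage's −x and 1.7 mm towards +y from my estimate of the nominal axis. That is 3.8 mm rather than the stated 5 mm, within the error of my cage estimate.
- **Seating:** The knuckles touched their feet at a gate height of 19.7 mm, against 20 mm expected, with about 5 N of contact.
- **Closing:** I opened the jaws to a loose 14.5 mm and swept the gate shut until it met the stop at about 2.5 N. Then I opened the gripper, lifted off and backed away.

**Last checks:**
- **Shut and on its pins:** The last picture shows the gate shut along the cage front, with its knuckles on the hinge. The scene camera's detected free edge and knuckles were within about 2 pixels of where they should be.
- **Other things:** Both cartridges look upright. I did not check the bench items again, but felt nothing touch them. Tool forces stayed at a few newtons throughout.
- **One disagreement:** In the top view the free-edge detection was about 4 pixels (roughly 12 mm) off. I put that down to detector error, since the scene camera, the picture and the feel of the stop all showed the gate shut.

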